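Click the chip box lid shut all round

ROBOT

A 6-joint arm with a two-finger parallel gripper is mounted at the origin on the work surface. World frame = base frame: x ahead of the robot, y to its left, z up, the work surface at z = 0. Lengths are in mm, angles in rad, forces in N, time in s.
With the tool pointing down it reaches from about 350 to 875 mm from the base axis. Payload 4.2 kg.
Tool frame: the origin (TCP) lies at the very end of the fingers, on their centre line; the grasp point (between the pads) lies 19 mm behind it; z points along the fingers, y is the line along which they close (so a half turn about z gives the same grasp; the last joint's range is limited). The gripper opens to 85 mm and grips with 20 to 120 N. Pads are 22 mm wide; open, the fingers measure 114 mm over their backs; the gripper's body (76 mm by 85 mm) begins 54 mm behind the grasp point. The pads swing forward as they close: fully open they stand 13 mm farther back than shut.
Start: joints at [-1.038, 0.385, 0.008, 0, -1.194, -0.259], TCP at [169.011, -601.693, 231.312] pointing down, gripper open.
Joint ranges: [-3.14, 3.14], [-1.21, 2.06], [-1.07, 1.41], [-3.16, 2.05], [-2.99, -0.16], [-3.1, 3.1]. Speed limits (rad/s): [2.79, 2.79, 3.14, 3.14, 3.14, 3.14].

INTERFACE

Orientations are given as a unit quaternion [x, y, z, w].
In Python, from bench import read_state, get_image, camera_model, job_done gives the robot as it stands.
- The arm moves only by the shell command python3 -m handwheel 'ROWS'. ROWS is JSON, a list of rows, each a list of 7 numbers: the shift along the tool's x, y, z in m, then the turn, a rotation vector about the tool's x, y, z in rad, then the gripper's target within -1 to 1 (fully open at 1, half-way at 0, shut at -1). In form: [[dx, dy, dz, wx, wy, wz, jaw], ...]. A call has 1 to 10 rows; each row is the pose to reach, as a shift and turn from the pose commanded when the call began, along the tool's axes at that moment; what a row does not reach only later rows make up. A row lasts 1/8 s, in which the tool goes at most 62.5 mm and 10.7 degrees, less where a joint would pass 70% of its speed; a pose out of reach is approached as far as the arm can. A call with a gripper value outside its range is refused whole. The fingers move at their own pace and stop on an object; the grip force is fixed at half the most. Time passes only in rows, so rows that repeat a pose let the fingers close. It gives the time, the measured TCP pose, the force, the opening and the grip force at its end, in the units of the state.
- read_state(): the state, without advancing time (a new reading comes with each control period).
- get_image(name): name is "side" or "top" or "wrist"; returns (picture, depth): 420x560x3 uint8, blue, green, red; 420x560 float32, mm along the optical axis (not along the pixel's ray), 0 where there is no reading.
- camera_model(name): a dict with "K" (3x3 intrinsics, pixels), "rvec" (rotation vector, rad) and "tvec" (3), from world to camera coordinates, as OpenCV has them; the wrist camera has in their place "hand_eye" (4x4, takes a point from camera to tool coordinates, whose origin is the TCP and whose axes are the flange's). Camera axes: x right, y down, z forward; pixel columns grow to the right and rows downward; lengths in mm; the calibration is good to about 2 mm. A picture is of the moment at which its call begins: read the wrist's pose just before it. camera_model takes no time and is no camera call.
- job_done(): hands the job in; it is judged then, once.
The state is a dict: "clock": time; "joints": joint angles; "joint_vel": joint speeds; "joint_efforts": joint torques, N m; "position": TCP position; "ee_rot": TCP orientation; "contact_force": force on the tool from outside, world axes, zero at the start; "wrist_torque": the same for the moment, N m; "gripper_width": finger opening in mm; "grasp_force": force on a finger pad.
Only numpy, scipy, OpenCV 4.12 (cv2) and the standard library are available. Lean on these libraries where they do the work, as an engineer would, in place of code of your own. Each camera call takes 0.05 s, during which the arm holds its last target. There are 200 camera calls.

TASK

Someone at the games-room bar has laid the lid on the poker chip box without fastening it. With the fingertips, press down round its rim, section by section, until every section has clicked shut and lies flush. Do not pick up, tip or shove the box: it stays where it stands, and the tumbler, mug, jar and chalk round it are left as they stand.

Things in the scene. Friction and masses are not known exactly. Their poses are not given: they have to be found in the camera images.
- chip_box: Loose clear box of poker chips, about 0.9 kg, with a dark green clip-on lid. Lid 144 mm (box x) by 204 mm (box y), flush rim top 86 mm above the bar. Origin: centre of the underside; x across (away from the robot at yaw 0), y along its length (left), z up. Six springy rim sections with cream press marks; raised ones slant up to their outer edge.
- lid_panel (a point): Centre of the top of the lid's middle panel, 84 mm above the box's origin. The panel (70 x 130 mm) is already seated and does not move; the six rim sections lie round it, each 36 mm wide from inner to outer edge and 6 mm thick, those on the long sides 101 mm long, those on the ends 68 mm. A raised section's outer edge stands about 11 mm above flush.
- near_left (a joint): Rim section at long side nearer the robot, left half: how far it is pressed down, in rad, turning about its inner edge. 0 = raised as at the start, 0.30 = clicked shut and flush (a firm stop). It snaps: pressed on the mark it yields at about 6 to 7 N, and past 0.17 it clicks down by itself and stays shut; released before that, it springs back up.
- near_left_press (a point): Point on top of that section, at its cream press mark, 11 mm in from its outer edge and at the middle of its length; it moves with the section. When shut it lies at (-61, 51.5, 86) mm in the box frame; raised, about 7 mm higher.
- near_right (a joint): Rim section at long side nearer the robot, right half: how far it is pressed down, in rad, turning about its inner edge. 0 = raised as at the start, 0.30 = clicked shut and flush (a firm stop). It snaps: pressed on the mark it yields at about 6 to 7 N, and past 0.17 it clicks down by itself and stays shut; released before that, it springs back up.
- near_right_press (a point): Point on top of that section, at its cream press mark, 11 mm in from its outer edge and at the middle of its length; it moves with the section. When shut it lies at (-61, -51.5, 86) mm in the box frame; raised, about 7 mm higher.
- far_left (a joint): Rim section at long side farther from the robot, left half: how far it is pressed down, in rad, turning about its inner edge. 0 = raised as at the start, 0.30 = clicked shut and flush (a firm stop). It snaps: pressed on the mark it yields at about 6 to 7 N, and past 0.17 it clicks down by itself and stays shut; released before that, it springs back up.
- far_left_press (a point): Point on top of that section, at its cream press mark, 11 mm in from its outer edge and at the middle of its length; it moves with the section. When shut it lies at (61, 51.5, 86) mm in the box frame; raised, about 7 mm higher.
- far_right (a joint): Rim section at long side farther from the robot, right half: how far it is pressed down, in rad, turning about its inner edge. 0 = raised as at the start, 0.30 = clicked shut and flush (a firm stop). It snaps: pressed on the mark it yields at about 6 to 7 N, and past 0.17 it clicks down by itself and stays shut; released before that, it springs back up.
- far_right_press (a point): Point on top of that section, at its cream press mark, 11 mm in from its outer edge and at the middle of its length; it moves with the section. When shut it lies at (61, -51.5, 86) mm in the box frame; raised, about 7 mm higher.
- end_left (a joint): Rim section at the short left end: how far it is pressed down, in rad, turning about its inner edge. 0 = raised as at the start, 0.30 = clicked shut and flush (a firm stop). It snaps: pressed on the mark it yields at about 6 to 7 N, and past 0.17 it clicks down by itself and stays shut; released before that, it springs back up.
- end_left_press (a point): Point on top of that section, at its cream press mark, 11 mm in from its outer edge and at the middle of its length; it moves with the section. When shut it lies at (0, 91, 86) mm in the box frame; raised, about 7 mm higher.
- end_right (a joint): Rim section at the short right end: how far it is pressed down, in rad, turning about its inner edge. 0 = raised as at the start, 0.30 = clicked shut and flush (a firm stop). It snaps: pressed on the mark it yields at about 6 to 7 N, and past 0.17 it clicks down by itself and stays shut; released before that, it springs back up.
- end_right_press (a point): Point on top of that section, at its cream press mark, 11 mm in from its outer edge and at the middle of its length; it moves with the section. When shut it lies at (0, -91, 86) mm in the box frame; raised, about 7 mm higher.
- tumbler_mid (a point): Bystander, loose: amber glass tumbler, 76 mm across, 90 mm high; point at its centre, half-way up. To be left alone.
- mug_mid (a point): Bystander, loose: blue mug, 76 mm across plus handle, 90 mm high; point at its centre, half-way up. To be left alone.
- jar_mid (a point): Bystander, loose: green glass jar with brass cap, 64 mm across, 100 mm high; point at its centre, half-way up. To be left alone.
- chalk_mid (a point): Bystander, loose: blue cube of cue chalk, 22 mm; point at its centre, half-way up. To be left alone.

How it is judged:
By the outcome, as a careful person would: the job done as asked, in the order asked, and still so for the second after the job is handed in, with the robot touching nothing.
It also fails if it takes over 58 s, if anything falls off the work surface, if the arm or the gripper's body presses on something with over 40 N, if the wrist force passes 120 N, or if a joint passes its speed limit or range.

## Working session

There is one attempt and no reset: what is moved stays moved. The work goes in short steps, Python scripts to look and compute and a shell command to move; the robot and the scene stay as the last step left them, time stands still between calls to the robot, and variables do not carry over. Pictures are saved under pics/ and viewed, at most 10 in all, crops included, and the job is handed in when it is done.

```bash
mkdir -p pics; python3 - <<'E'
from bench import *
import cv2, json, numpy as np
s=read_state(); print({k:np.round(v,3).tolist() for k,v in s.items()})
for n in("top","side"):
    im,d=get_image(n); cv2.imwrite(f"pics/{n}0.png",im); np.savez(f"{n}0.npz",im=im,d=d)
    m=camera_model(n); print(n,{k:np.round(v,3).tolist() for k,v in m.items()})
E
```

```text
{'clock': 0.0, 'joints': [-1.038, 0.386, 0.007, -0.001, -1.194, -0.259], 'joint_vel': [0.001, -0.0, 0.001, 0.001, -0.0, -0.001], 'joint_efforts': [0.002, -39.229, 18.84, 4.186, -0.005, -0.0], 'position': [168.878, -601.142, 230.215], 'ee_rot': [-0.136, 0.991, 0.001, -0.0], 'contact_force': [0.198, -0.269, 0.212], 'wrist_torque': [-0.025, 0.015, -0.038], 'grasp_force': 0.0, 'gripper_width': 85.679}
top {'K': [[399.742, 0.0, 279.044], [0.0, 399.742, 214.356], [0.0, 0.0, 1.0]], 'rvec': [2.128, -2.14, 0.203], 'tvec': [45.873, 620.305, 702.939]}
side {'K': [[394.534, 0.0, 279.683], [0.0, 394.534, 208.168], [0.0, 0.0, 1.0]], 'rvec': [0.378, -2.693, 1.297], 'tvec': [585.434, 166.094, 732.054]}
```

View pics/top0.png

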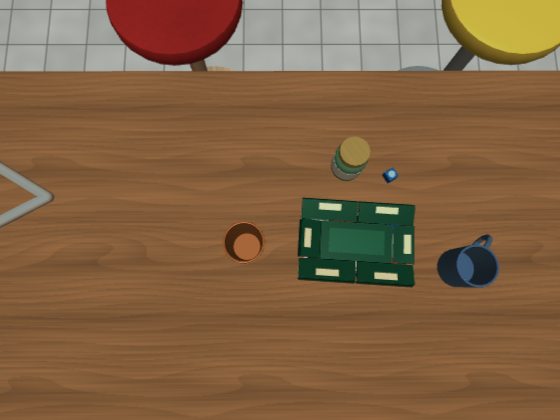

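View pics/side0.png

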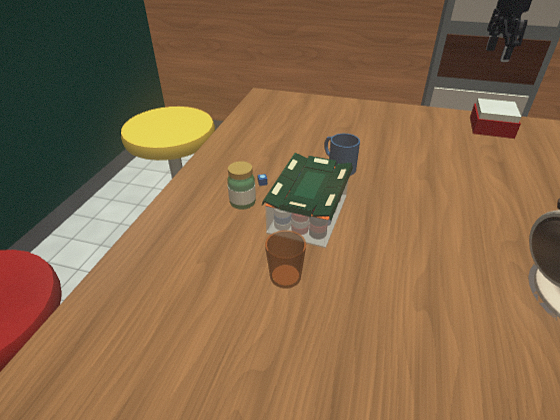

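The top view shows the green box at about (357,242), with six cream marks around it. The tumbler is at (244,242), the mug at (470,265), the jar at (352,155) and the chalk at (391,175).

```bash
cat > h.py <<'E'
import cv2, numpy as np
from bench import *
def back(n,u,v,d=None,z=None):
    m=camera_model(n);K=np.array(m["K"]);R=cv2.Rodrigues(np.array(m["rvec"],float))[0];t=np.array(m["tvec"],float).ravel()
    r=np.linalg.inv(K)@[u,v,1]
    if d is not None: return R.T@(r*d-t)
    c=-R.T@t; w=R.T@r; return c+w*(z-c[2])/w[2]
def marks(n,im,d,box):
    b,g,r=[im[...,i].astype(int) for i in range(3)]
    M=((r>170)&(g>170)&(b>110)).astype(np.uint8)
    x0,y0,x1,y1=box; Z=np.zeros_like(M); Z[y0:y1,x0:x1]=M[y0:y1,x0:x1]
    k,L,st,ce=cv2.connectedComponentsWithStats(Z); out=[]
    for i in range(1,k):
        if st[i,4]<15: continue
        dd=d[L==i]; dd=np.median(dd[dd>0])
        out.append((ce[i],st[i,4],back(n,*ce[i],d=dd)))
    return out
E
python3 - <<'E'
from h import *
np.set_printoptions(precision=1,suppress=True)
for n,box in(("top",(290,190,425,295)),("side",(255,145,365,225))):
    q=np.load(n+"0.npz"); print(n)
    for o in marks(n,q["im"],q["d"],box): print(*o)
    b,g,r=[q["im"][...,i].astype(int) for i in range(3)]
    x0,y0,x1,y1=box
    if n=="top":
        for u,v in((357,242),(340,242),(375,242)): print("panel",back(n,u,v,d=q["d"][v,u]))
        for nm,u,v in(("tumbler",244,242),("jar",354,150),("mug",477,266),("chalk",391,175)): print(nm,back(n,u,v,d=q["d"][v,u]))
E
```

```text
top
[329.8 206.3] 124 [628.  -49.   93.9]
[386.8 210.1] 126 [ 620.5 -151.7   94. ]
[307.3 237.2] 97 [572.   -7.2  93.8]
[407.4 244.1] 117 [ 558.6 -185.1   94.1]
[327. 272.] 123 [510.5 -40.6  93.6]
[385.5 275.9] 127 [ 503.  -143.    93.9]
panel [564.2 -97.9  82.1]
panel [564.2 -66.8  83.8]
panel [ 563.8 -130.    84.3]
tumbler [573.8 112.    4.9]
jar [732.3 -95.8  99.1]
mug [ 522.7 -343.6   19.9]
chalk [ 706.  -184.7   22.6]
side
[320.7 160.7] 53 [ 561.2 -185.5   93.8]
[292.1 164.2] 50 [ 622.6 -151.8   94.2]
[341.3 173.7] 45 [ 505.1 -142.9   94. ]
[276.6 188.4] 65 [630.3 -49.7  93.5]
[329.6 199.9] 59 [512.7 -39.7  93.7]
[337.5 210.5] 105 [499.8 -93.9  26.3]
[296.9 203.9] 34 [574.4  -7.5  94.2]
```

All six sections are raised. The box centre is about (566,-96) with yaw -0.076. I'll work out the first move.

```bash
cat >> h.py <<'E'
from scipy.spatial.transform import Rotation as Ro
C=np.array([566.4,-96.2]); ya=-0.0757
P={k:np.array(v) for k,v in dict(near_right=(-61,-51.5),near_left=(-61,51.5),far_left=(61,51.5),far_right=(61,-51.5),end_left=(0,91),end_right=(0,-91)).items()}
def tgt(k,z):
    c,s=np.cos(ya),np.sin(ya); p=C+np.array([[c,-s],[s,c]])@P[k]; return np.array([*p,z])
def delta(to,frm=None,q=None):
    s=read_state(); R=Ro.from_quat(s["ee_rot"] if q is None else q)
    return R.inv().apply(np.array(to)-(s["position"] if frm is None else frm))/1000
E
python3 - <<'E'
from h import *
np.set_printoptions(precision=4,suppress=True)
q=[-0.136,.991,0,0];prev=[169.011,-601.693,231.3]
for k in ("near_right","near_left","end_left","far_left","far_right","end_right"):
    t=tgt(k,115); print(k,t,delta(t,prev,q)); prev=t
E
```

```text
near_right [ 501.6799 -142.9392  115.    ] [-0.444   0.3522  0.1163]
near_left [509.4695 -40.2342 115.    ] [-0.0352  0.0968  0.    ]
end_left [573.2821  -5.4606 115.    ] [-0.0708  0.0163  0.    ]
far_left [631.1201 -49.4608 115.    ] [-0.0438 -0.058   0.    ]
far_right [ 623.3305 -152.1658  115.    ] [ 0.0352 -0.0968  0.    ]
end_right [ 559.5179 -186.9394  115.    ] [ 0.0708 -0.0163  0.    ]
```

```bash
python3 -m handwheel '[[-0.055,0.044,0,0,0,0,-1],[-0.11,0.088,0,0,0,0,-1],[-0.165,0.131,0,0,0,0,-1],[-0.22,0.175,0,0,0,0,-1],[-0.275,0.218,0,0,0,0,-1],[-0.33,0.262,0,0,0,0,-1],[-0.385,0.305,0,0,0,0,-1],[-0.444,0.352,0,0,0,0,-1],[-0.444,0.352,0.04,0,0,0,-1],[-0.444,0.352,0.06,0,0,0,-1]]'
python3 -m handwheel '[[0,0,0.03,0,0,0,-1],[0,0,0.05,0,0,0,-1],[0,0,0.05,0,0,0,-1]]'
python3 -c "
from h import *
s=read_state();print(s['position'],s['ee_rot'],s['contact_force'],s['gripper_width'],delta(tgt('near_right',115)))"
```

```text
clock: 1.35
position: [502.7, -140.1, 170.2]
ee_rot: [-0.138, 0.99, 0.0, 0.0]
contact_force: [0.0, -0.4, -0.2]
gripper_width: -0.3
grasp_force: 0.0
clock: 1.72
position: [499.9, -142.6, 119.5]
ee_rot: [-0.136, 0.991, 0.0, -0.002]
contact_force: [0.6, -0.2, 0.3]
gripper_width: -0.2
grasp_force: 0.0
[ 499.86342997 -142.62158391  119.5330713 ] [-1.36444965e-01  9.90644708e-01  3.96879367e-04 -2.38260467e-03] [ 0.56200961 -0.19449892  0.33290351] -0.20634013172693177 [-0.00168382 -0.00080337  0.0045242 ]
```

```bash
python3 -m handwheel '[[-0.002,-0.001,0.012,0,0,0,-1],[-0.002,-0.001,0.02,0,0,0,-1],[-0.002,-0.001,0.023,0,0,0,-1],[-0.002,-0.001,0.026,0,0,0,-1],[-0.002,-0.001,0.028,0,0,0,-1]]'
python3 -m handwheel '[[0,0,0.002,0,0,0,-1],[0,0,0.004,0,0,0,-1],[0,0,0.005,0,0,0,-1]]'
```

```text
clock: 2.35
position: [503.8, -143.3, 94.3]
ee_rot: [-0.137, 0.991, -0.0, 0.0]
contact_force: [-0.2, 0.6, 6.1]
gripper_width: 0.1
grasp_force: 2.7
clock: 2.72
position: [503.5, -143.1, 88.1]
ee_rot: [-0.136, 0.991, 0.0, 0.0]
contact_force: [0.3, -0.4, 0.1]
gripper_width: 0.0
grasp_force: 0.0
```

The force rose to 6 N and then fell to zero, which is a click. I'll lift, move to near_left and press the same way.

```bash
python3 -m handwheel '[[0,0,-0.025,0,0,0,-1],[-0.018,0.048,-0.025,0,0,0,-1],[-0.035,0.097,-0.025,0,0,0,-1],[-0.035,0.097,-0.015,0,0,0,-1],[-0.035,0.097,-0.005,0,0,0,-1],[-0.035,0.097,-0.002,0,0,0,-1],[-0.035,0.097,0,0,0,0,-1],[-0.035,0.097,0,0,0,0,-1]]'
python3 - <<'E'
from h import *
np.set_printoptions(precision=1,suppress=True)
im,d=get_image("top"); cv2.imwrite("pics/t1.png",im)
for o in marks("top",im,d,(290,190,425,295)): print(*o)
print(read_state()['position'])
E
```

```text
clock: 3.72
position: [510.8, -41.0, 88.0]
ee_rot: [-0.136, 0.991, -0.0, -0.0]
contact_force: [0.0, -0.1, -0.4]
gripper_width: 0.4
grasp_force: 0.0
[329.9 206.3] 122 [628.  -49.1  94. ]
[386.9 210. ] 122 [ 620.6 -151.8   94.1]
[307.8 232. ] 37 [581.3  -8.3  93.9]
[311.8 278. ] 1468 [494.2  17.  424.4]
[510.9 -40.9  88.2]
```

The box has not moved. Next are end_left, then far_left.

```bash
python3 -m handwheel '[[0,0,-0.025,0,0,0,-1],[-0.035,0.008,-0.025,0,0,0,-1],[-0.070,0.016,-0.025,0,0,0,-1],[-0.070,0.016,-0.015,0,0,0,-1],[-0.070,0.016,-0.005,0,0,0,-1],[-0.070,0.016,-0.002,0,0,0,-1],[-0.070,0.016,0,0,0,0,-1],[-0.070,0.016,0,0,0,0,-1]]'
python3 -m handwheel '[[0,0,-0.025,0,0,0,-1],[-0.022,-0.029,-0.025,0,0,0,-1],[-0.044,-0.058,-0.025,0,0,0,-1],[-0.044,-0.058,-0.015,0,0,0,-1],[-0.044,-0.058,-0.005,0,0,0,-1],[-0.044,-0.058,-0.002,0,0,0,-1],[-0.044,-0.058,0,0,0,0,-1],[-0.044,-0.058,0,0,0,0,-1]]'
```

```text
clock: 4.78
position: [573.3, -6.4, 88.0]
ee_rot: [-0.136, 0.991, -0.0, -0.001]
contact_force: [0.6, -0.8, -0.6]
gripper_width: 0.2
grasp_force: 0.0
clock: 5.78
position: [631.2, -49.5, 87.8]
ee_rot: [-0.137, 0.991, 0.0, -0.001]
contact_force: [-0.7, 0.5, -0.5]
gripper_width: -0.4
grasp_force: 0.0
```

```bash
python3 -m handwheel '[[0,0,-0.025,0,0,0,-1],[0.018,-0.048,-0.025,0,0,0,-1],[0.035,-0.097,-0.025,0,0,0,-1],[0.035,-0.097,-0.015,0,0,0,-1],[0.035,-0.097,-0.005,0,0,0,-1],[0.035,-0.097,-0.002,0,0,0,-1],[0.035,-0.097,0,0,0,0,-1],[0.035,-0.097,0,0,0,0,-1]]'
python3 -m handwheel '[[0,0,-0.025,0,0,0,-1],[0.035,-0.008,-0.025,0,0,0,-1],[0.070,-0.016,-0.025,0,0,0,-1],[0.070,-0.016,-0.015,0,0,0,-1],[0.070,-0.016,-0.005,0,0,0,-1],[0.070,-0.016,-0.002,0,0,0,-1],[0.070,-0.016,0,0,0,0,-1],[0.070,-0.016,0,0,0,0,-1]]'
```

```text
clock: 6.78
position: [624.2, -151.8, 87.8]
ee_rot: [-0.137, 0.991, 0.0, -0.001]
contact_force: [-0.2, 0.2, 0.3]
gripper_width: 0.2
grasp_force: 0.0
clock: 7.78
position: [561.7, -186.7, 87.7]
ee_rot: [-0.137, 0.991, 0.0, -0.0]
contact_force: [0.8, -0.7, -0.2]
gripper_width: 0.1
grasp_force: 0.0
```

Now I'll lift clear of the view and check.

```bash
python3 -m handwheel '[[0,0,-0.06,0,0,0,-1],[0,0,-0.12,0,0,0,-1],[0.055,-0.03,-0.15,0,0,0,-1],[0.11,-0.06,-0.15,0,0,0,-1],[0.16,-0.1,-0.15,0,0,0,-1],[0.2,-0.14,-0.15,0,0,0,-1],[0.2,-0.14,-0.15,0,0,0,-1]]'
python3 - <<'E'
from h import *
np.set_printoptions(precision=1,suppress=True)
for n,box in(("top",(290,190,425,295)),("side",(255,145,365,225))):
    im,d=get_image(n); cv2.imwrite(f"pics/{n}2.png",im); print(n)
    for o in marks(n,im,d,box): print(*o)
    D=np.abs(im.astype(int)-np.load(n+"0.npz")["im"]).max(2)>40
    k,L,st,c=cv2.connectedComponentsWithStats(D.astype(np.uint8)); print([(*s,) for s in st[1:].tolist() if s[4]>8])
    if n=="side": cv2.imwrite("pics/crop.png",cv2.resize(im[130:290,200:400],None,fx=3,fy=3))
E
```

```text
clock: 8.65
position: [404.7, -378.6, 238.3]
ee_rot: [-0.134, 0.991, -0.0, 0.0]
contact_force: [0.1, 1.2, 0.8]
gripper_width: -0.0
grasp_force: 0.0
top
[329. 206.] 122 [630.1 -48.5  86.2]
[385.8 209.7] 118 [ 622.6 -152.2   86.5]
[305.9 237.6] 102 [572.2  -5.2  86.2]
[407.  244.5] 90 [ 558.8 -186.9   86.6]
[326.5 273.3] 135 [508.4 -40.5  86.6]
[384.4 277.1] 132 [ 501.1 -143.1   86.4]
[(303, 198, 112, 22, 147), (333, 204, 9, 7, 15), (374, 206, 4, 7, 16), (394, 207, 5, 8, 17), (319, 209, 12, 2, 13), (379, 213, 13, 2, 14), (300, 218, 13, 7, 20), (407, 225, 8, 40, 53), (299, 227, 1, 15, 15), (301, 228, 11, 20, 119), (405, 234, 7, 2, 10), (298, 244, 1, 12, 12), (357, 261, 11, 2, 11), (314, 268, 25, 10, 117), (373, 272, 25, 10, 119), (356, 273, 59, 15, 116), (298, 276, 57, 8, 111)]
side
[320.6 163. ] 37 [ 561.4 -187.9   86. ]
[291.  166.8] 45 [ 624.9 -151.2   86.7]
[341.9 176.6] 52 [ 503.1 -142.9   86.6]
[275.7 190.8] 61 [632.3 -49.8  86.6]
[337.6 210.3] 103 [499.6 -94.9  26.1]
[330.5 202.6] 69 [510.5 -40.7  86.3]
[297.  207.4] 61 [573.6  -6.   86.4]
[(397, 0, 39, 78, 1728), (487, 0, 45, 40, 1135), (501, 46, 8, 16, 42), (262, 153, 45, 57, 288), (308, 156, 21, 10, 118), (337, 169, 10, 13, 73), (325, 194, 12, 15, 91), (529, 198, 31, 89, 1768), (289, 201, 18, 11, 125), (280, 210, 32, 11, 119), (317, 215, 14, 9, 49)]
```

View pics/top2.png

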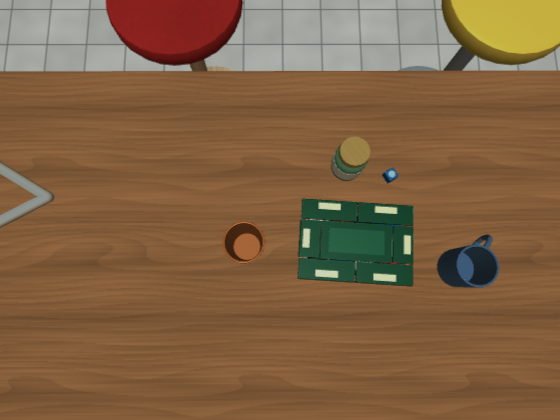

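View pics/crop.png

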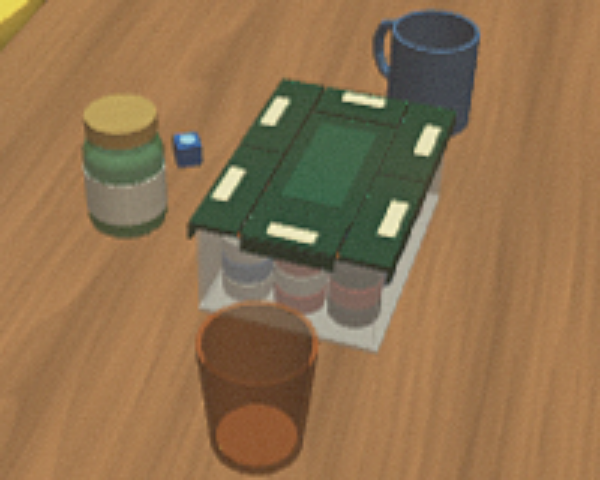

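All six marks now read about 86 mm in both views, so the lid is flush all round. Neither the box nor the tumbler, mug, jar and chalk have moved.

```bash
python3 -c "
from bench import *
print(job_done())"
```

```text
the job is handed in; nothing more can be done
None
```

All six rim sections are clicked shut and flush (about 86 mm in both camera views), the box and the things round it stand where they were, and the job was handed in at about 9 s.

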